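Load the grinding spindle and lock its steady arm

TASK

Get the bead-grinding spindle ready for work: pull up the spring sleeve on the end of the steady arm and turn it so that it stays up, and swing the arm well clear of the spindle. Put every white grinding ring that lies on the bench over the upright spindle, lying flat on one another, in any order, then swing the arm fully back over the spindle and turn the sleeve back so that it drops fully home and locks the arm. Leave the jar and the paperweight where they are.

Things in the scene. Friction and masses are not known exactly. Their poses are not given: they have to be found in the camera images.
- grinder: the grinder: a red base plate 250 x 130 x 25 mm fixed to the bench. Origin: on the bench under the spindle axis, z up. In its frame the upright steel spindle stands at x 0, y 0; the round red pivot post (32 mm diameter) of the steady arm at x +80 mm; the forked latch post (30 mm in x, 43 mm in y, fork top 103 mm above the bench) at x -85 mm. The fork is a slot 19 mm wide, open in x, between two steel tines
- spindle_foot (a point): on the spindle axis at the top of the hub (66 mm diameter) on which the lowest ring rests, 35 mm above the bench
- spindle_top (a point): top end of the spindle, 103 mm above the bench. The spindle is 22 mm in diameter; its top 10 mm taper to 12 mm
- pivot_point (a point): point on the vertical hinge axis of the steady arm, at mid height of the bar, 115 mm above the bench. Its x axis points along the bar away from the sleeve (from the sleeve to the pivot), z up
- bar_point (a point): point on the middle line of the steady arm's bar, 85 mm from the pivot towards the sleeve, at mid height of the bar. The aluminium bar is 206 mm long, 30 mm wide and 16 mm high, its underside 107 mm and its top 123 mm above the bench; it can be pushed on its sides. Axes as pivot_point
- steady_arm (a joint): swing of the steady arm, rad: 0 = closed over the spindle (a hard stop, bar over the latch post), growing as the arm swings clockwise seen from above (its sleeve end goes from grinder -x towards grinder +y), to 1.7. Light friction (about 0.12 N m), it stays where it is left. It can swing only while the sleeve's pin is up out of the fork; a pin that is down beside the fork stops the arm from closing
- sleeve_lift (a joint): height of the spring sleeve and of its locking pin, m: 0 = fully home (pin 10 mm down in the fork), about 0.011 = resting on its ledge after turning (pin clear of the fork), 0.017 = highest. The spring pulls it down with about 9 N at home and 15 N at the top
- sleeve_turn (a joint): turn of the sleeve relative to the arm, rad: 0 = locking position, growing counter-clockwise seen from above to the stop at 1.15. It can be turned only after it is pulled up at least 12 mm; from about 0.5 rad on a ledge holds it up, turned back below about 0.3 rad the spring drops it home once let go
- sleeve_grip (a point): grip point of the spring sleeve, on its axis, 12 mm below its top, moving and turning with it; 150 mm above the bench when home. The sleeve is an aluminium block 52 mm (its x) by 36 mm (its y) by 36 mm high with ribbed flat sides; the 36 mm across its y axis is the grasp. It stands on the free end of the arm, 165 mm from the pivot; its underside is 3 mm over the bar when home
- ring1: white ceramic grinding ring, outside diameter 60 mm, bore 30 mm (8 mm wider than the spindle), 14 mm thick, 0.15 kg, lying flat on the bench at the start. Origin: centre of its underside, z along its axis. Both faces are alike. It may be absent (None)
- ring2: white ceramic grinding ring, outside diameter 60 mm, bore 30 mm (8 mm wider than the spindle), 14 mm thick, 0.15 kg, lying flat on the bench at the start. Origin: centre of its underside, z along its axis. Both faces are alike. It may be absent (None)
- ring3: white ceramic grinding ring, outside diameter 60 mm, bore 30 mm (8 mm wider than the spindle), 16 mm thick, 0.15 kg, lying flat on the bench at the start. Origin: centre of its underside, z along its axis. Both faces are alike. It may be absent (None)
- ring4: white ceramic grinding ring, outside diameter 60 mm, bore 30 mm (8 mm wider than the spindle), 16 mm thick, 0.15 kg, lying flat on the bench at the start. Origin: centre of its underside, z along its axis. Both faces are alike. It may be absent (None)
- frit_jar: amber jar with a steel cap, 60 mm diameter, 85 mm high, not part of the job. Origin: centre of its underside
- paperweight: green solid glass dome, 80 mm diameter, 48 mm high, not part of the job. Origin: centre of its underside
Mind the look-alikes: they are no part of the job. What is shaped like the ring1 but brown or red is not meant.

How it is judged:
On the way, in this order (a step that is already met when the one before it is completed fails the run):
1. the sleeve is pulled up and turned so that it stays up, with the arm still closed (value of joint sleeve_turn above 0.6 rad and value of joint sleeve_lift above 0.008 m and value of joint steady_arm below 0.2 rad), for 0.2 s.
2. the steady arm is swung clear of the spindle (value of joint steady_arm above 0.9 rad), for 0.2 s.
3. every ring present lies flat on the spindle, let go, with the arm still clear (horizontal distance between each of ring1, ring2, ring3, ring4 and spindle_foot below 0.008 m and z of ring1 in the frame of spindle_foot between -0.005 and 0.067 m and (angle between ring1's own z axis and vertical below 0.12 rad or angle between ring1's own z axis and vertical above 3.02 rad) and z of ring2 in the frame of spindle_foot between -0.005 and 0.067 m and (angle between ring2's own z axis and vertical below 0.12 rad or angle between ring2's own z axis and vertical above 3.02 rad) and z of ring3 in the frame of spindle_foot between -0.005 and 0.067 m and (angle between ring3's own z axis and vertical below 0.12 rad or angle between ring3's own z axis and vertical above 3.02 rad) and z of ring4 in the frame of spindle_foot between -0.005 and 0.067 m and (angle between ring4's own z axis and vertical below 0.12 rad or angle between ring4's own z axis and vertical above 3.02 rad) and value of joint steady_arm above 0.5 rad and contact force between the fingers and ring1 below 0.1 N and contact force between the fingers and ring2 below 0.1 N and contact force between the fingers and ring3 below 0.1 N and contact force between the fingers and ring4 below 0.1 N), for 0.3 s.
4. the arm is swung fully back over the spindle with the sleeve still up (value of joint steady_arm below 0.04 rad and value of joint sleeve_lift above 0.006 m), for 0.1 s.
At the end, for the whole second after the job is handed in: every ring present is on the spindle (axis within 8 mm of the spindle's, flat within 0.12 rad, underside less than 67 mm above the hub) and at rest; the arm is closed (below 0.04 rad) and the sleeve is home (lift under 3 mm, turn below 0.4 rad) (horizontal distance between each of ring1, ring2, ring3, ring4 and spindle_foot below 0.008 m and z of ring1 in the frame of spindle_foot between -0.005 and 0.067 m and (angle between ring1's own z axis and vertical below 0.12 rad or angle between ring1's own z axis and vertical above 3.02 rad) and z of ring2 in the frame of spindle_foot between -0.005 and 0.067 m and (angle between ring2's own z axis and vertical below 0.12 rad or angle between ring2's own z axis and vertical above 3.02 rad) and z of ring3 in the frame of spindle_foot between -0.005 and 0.067 m and (angle between ring3's own z axis and vertical below 0.12 rad or angle between ring3's own z axis and vertical above 3.02 rad) and z of ring4 in the frame of spindle_foot between -0.005 and 0.067 m and (angle between ring4's own z axis and vertical below 0.12 rad or angle between ring4's own z axis and vertical above 3.02 rad) and value of joint steady_arm below 0.04 rad and value of joint sleeve_lift below 0.003 m and value of joint sleeve_turn below 0.4 rad and linear speed of each of ring1, ring2, ring3, ring4 below 0.02 m/s); the robot touches nothing.
It fails at once if the jar is moved more than 40 mm (distance of frit_jar from where it was at the start of the episode above 0.04 m).
It fails at once if the paperweight is moved more than 40 mm (distance of paperweight from where it was at the start of the episode above 0.04 m).
Of ring1, ring2, ring3, ring4 only 2 to 4 are there at a start; the rules pass over those that are not, and their reading is None.
At some moment in a run one of ring1, ring2, ring3, ring4 may be knocked a few centimetres aside while the robot is not near it.
Once in a run the grip may slacken for a moment while it holds something.
It also fails if it takes over 210 s, if anything falls off the work surface, if the arm or the gripper's body presses on something with over 40 N, if the wrist force passes 120 N, or if a joint passes its speed limit or range.

ROBOT

A 6-joint arm with a two-finger parallel gripper is mounted at the origin on the work surface. World frame = base frame: x ahead of the robot, y to its left, z up, the work surface at z = 0. Lengths are in m, angles in rad, forces in N, time in s.
With the tool pointing down it reaches from about 0.3 to 0.775 m from the base axis. Payload 14.6 kg.
Tool frame: the origin (TCP) lies midway between the tips of the shut fingers; the grasp point (between the pads) lies 19 mm behind it (ctrl.pinch_z is the distance from the TCP to the grasp point, in m); z points along the fingers, y is the line along which they close (so a half turn about z gives the same grasp; the last joint's range is limited). The gripper opens to 94 mm and grips with 3 to 60 N. Pads are 16 mm wide; open, the fingers measure 119 mm over their backs; the gripper's body (75 mm by 177 mm) begins 78 mm behind the grasp point.
Start: joints at [-1.333, 0.3, 1.521, -0, 1.321, -0.067], TCP at [0.165, -0.525, 0.205] pointing down, gripper open.
Joint ranges: [-3.03, 3.03], [-0.79, 2.21], [0.23, 2.52], [-1.04, 4.18], [0, 3.07], [-2.55, 2.55]. Speed limits (rad/s): [2.22, 2.22, 2.57, 3.14, 3.14, 3.14].

INTERFACE

Orientations are given as [roll, pitch, yaw] about the fixed x, y, z axes, in that order (R = Rz(yaw) Ry(pitch) Rx(roll)).
In Python, from station import ctrl gives the robot as it stands.
- The arm moves only by the tool jog_arm, never from a script. Its argument "motion" is a list of rows, each a list of 7 numbers: the shift along the tool's x, y, z in m, then the turn, a rotation vector about the tool's x, y, z in rad, then the opening, from -1 (shut) to 1 (fully open). In form: [[tx, ty, tz, rx, ry, rz, gripper], ...]. A call has 1 to 5 rows; each row shifts and turns the commanded pose from where the row before left it, along the tool's axes as they then stand; what a row does not reach is not made up. A row lasts 1/10 s, in which the tool goes at most 50 mm and 8.59 degrees, less where a joint would pass 70% of its speed; a pose out of reach is approached as far as the arm can. A call is refused whole if a number of a shift passes 0.05 or a number of a turn 0.15, either way. A call with a gripper value outside its range is refused whole. The fingers move at their own pace and stop on an object; "squeeze" is the grip in N (left out, the last holds). Time passes only in rows, so rows that do not move let the fingers close. It gives the time, the measured TCP pose, the force, the opening and the grip force at its end, in the units of the state.
- ctrl.get_obs(): the state, without advancing time (a new reading comes with each control period).
- ctrl.camera(name): name is "scene" or "top" or "wrist"; returns the picture (384x512x3 uint8, red, green, blue); there is no depth.
- ctrl.camera_model(name): a dict with "intrinsics" (3x3 intrinsics, pixels), "rvec" (rotation vector, rad) and "tvec" (3), from world to camera coordinates, as OpenCV has them. Camera axes: x right, y down, z forward; pixel columns grow to the right and rows downward; lengths in m; the calibration is good to about 2 mm. The wrist camera is an equidistant fisheye: a pixel r from the principal point sees the ray r / f radians off the axis. A picture is of the moment at which its call begins: read the wrist's pose just before it. camera_model takes no time and is no camera call; for the wrist camera it gives the pose at the moment of the call.
- ctrl.hand_in(): hands the job in; it is judged then, once.
The state is a dict: "time_s": time; "qpos": joint angles; "joint_vel": joint speeds; "tau": joint torques, N m; "ee_pos": TCP position; "eef_rot": TCP orientation; "force": force on the tool from outside, world axes, zero at the start; "moment": the same for the moment, N m; "grip_width": finger opening in m; "grip_force": force on a finger pad.
Only numpy, scipy, OpenCV 4.12 (cv2) and the standard library are available. Lean on these libraries where they do the work, as an engineer would, in place of code of your own. Each camera call takes 0.05 s, during which the arm holds its last target. There are 200 camera calls.

## Working session

There is one attempt and no reset: what is moved stays moved. The work goes in short steps, Python scripts to look and compute and a tool call to move; the robot and the scene stay as the last step left them, time stands still between calls to the robot, and variables do not carry over. Pictures are saved under pics/ and viewed, at most 14 in all, crops included, and the job is handed in when it is done.

Besides the shell and the picture viewer there is one more tool, called as a command line: name --pt "numbers of a row" for each row, then --argument value for the rest. jog_arm: Moves the arm, as the interface text tells. Its arguments: {"type":"object","properties":{"motion":{"type":"array"},"squeeze":{"type":"number"}},"required":["motion"]}

```bash
ls; mkdir -p pics; python3 - <<'E'
from station import ctrl
import cv2, numpy as np
o=ctrl.get_obs(); print(o)
for n in ("scene","top"):
    im=ctrl.camera(n); cv2.imwrite(f"pics/{n}0.png",im[:,:,::-1]); m=ctrl.camera_model(n); print(n,m)
print(ctrl.pinch_z)
a=cv2.imread("pics/scene0.png");b=cv2.imread("pics/top0.png")
E
```

```text
pics
{'time_s': 0.0, 'qpos': array([-1.33257454e+00,  3.00481665e-01,  1.52158592e+00, -1.20480594e-05,
        1.32069030e+00, -6.65820771e-02]), 'joint_vel': array([-7.42067951e-04,  1.70332359e-03, -1.40712932e-05,  7.09690389e-04,
       -7.03626220e-05, -1.12701139e-04]), 'tau': array([ 2.77503794e-03, -5.31803370e+01, -3.52734661e+01,  7.09142187e-02,
        2.44354480e-02, -1.05871582e-04]), 'ee_pos': array([ 0.16499974, -0.52439097,  0.20487849]), 'eef_rot': array([-3.14042923e+00, -6.58823462e-05,  3.04806815e-01]), 'force': array([-0.22106691, -0.21308362,  0.34265274]), 'moment': array([-0.02512419,  0.00363135,  0.00513775]), 'grip_force': 0.0, 'grip_width': 0.09393389307740956}
scene {'intrinsics': array([[404.94321197,   0.        , 245.10652221],
       [  0.        , 404.94321197, 192.54899524],
       [  0.        ,   0.        ,   1.        ]]), 'rvec': array([ 1.27705957,  2.20270821, -1.00344357]), 'tvec': array([ 0.26367351, -0.24816643,  1.41702078])}
top {'intrinsics': array([[438.72866654,   0.        , 257.73568213],
       [  0.        , 438.72866654, 191.80978329],
       [  0.        ,   0.        ,   1.        ]]), 'rvec': array([ 2.10141154, -2.12516854,  0.22998586]), 'tvec': array([0.04798339, 0.58638357, 1.14489023])}
0.0188
```

View pics/top0.png

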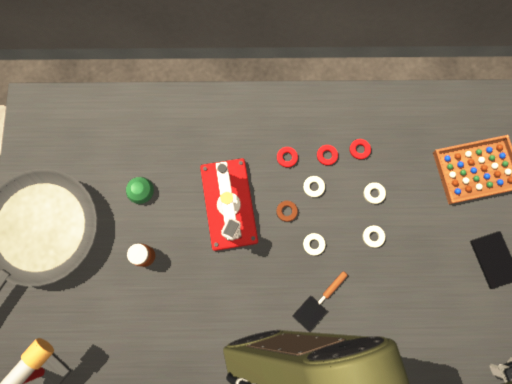

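View pics/scene0.png

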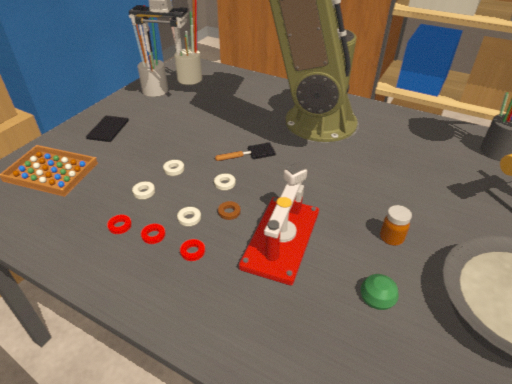

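The top view shows four white rings at about (314,187), (375,193), (374,237) and (314,244). The look-alikes are red rings at (287,157), (327,155) and (360,149), and a brown one at (287,211). The grinder is at (229,204), with the sleeve at (231,229) and the pivot at (223,168). The jar is at (140,255) and the green dome at (139,189).

```bash
cat > h.py <<'E'
import cv2, numpy as np
from station import ctrl
from scipy.spatial.transform import Rotation as Ro
def ray(n,uv,m=None):
    m=m or ctrl.camera_model(n); K=m["intrinsics"]; R=cv2.Rodrigues(m["rvec"])[0]
    a=np.array([(uv[0]-K[0,2])/K[0,0],(uv[1]-K[1,2])/K[1,1]])
    if n=="wrist":
        r=np.linalg.norm(a); d=np.r_[a/max(r,1e-9)*np.sin(r),np.cos(r)]
    else: d=np.r_[a,1.]
    return -R.T@m["tvec"], R.T@d
def onz(n,uv,z,m=None):
    c,d=ray(n,uv,m); return c+d*(z-c[2])/d[2]
def proj(n,p,m=None):
    m=m or ctrl.camera_model(n); K=m["intrinsics"]; R=cv2.Rodrigues(m["rvec"])[0]
    q=R@np.asarray(p,float)+m["tvec"]
    if n=="wrist":
        r=np.hypot(q[0],q[1]); th=np.arctan2(r,q[2]); a=q[:2]/max(r,1e-9)*th
    else: a=q[:2]/q[2]
    return np.array([K[0,0]*a[0]+K[0,2],K[1,1]*a[1]+K[1,2]])
def blobs(mask,amin=60):
    c,_=cv2.findContours(mask.astype(np.uint8)*255,cv2.RETR_EXTERNAL,cv2.CHAIN_APPROX_NONE)
    return [k for k in c if cv2.contourArea(k)>amin]
def hsv(im): return cv2.cvtColor(im,cv2.COLOR_RGB2HSV).astype(int)
def white(im): h=hsv(im); return (h[...,1]<60)&(h[...,2]>170)
E
python3 - <<'E'
from h import *
for n in ("top","scene"):
    im=cv2.imread(f"pics/{n}0.png")[:,:,::-1].copy(); h=hsv(im)
    print(n)
    for k in blobs(white(im)):
        (u,v),ax,_=cv2.fitEllipse(k); p=onz(n,(u,v),.008)
        if abs(p[1])<.6 and 30>max(ax)>12: print("white",np.round((u,v,*ax),1),p[:2].round(4))
    red=((h[...,0]<6)|(h[...,0]>174))&(h[...,1]>180)&(h[...,2]>90)
    for k in blobs(red):
        r=cv2.minAreaRect(k); c=cv2.boxPoints(r); print("red",np.round(r[0],1),np.round(r[1],1))
        if max(r[1])>60: print([onz(n,q,.025)[:2].round(4) for q in c], onz(n,r[0],.025)[:2])
    for nm,mk in (("green",(abs(h[...,0]-65)<20)&(h[...,1]>120)),("amber",(abs(h[...,0]-10)<8)&(h[...,1]>150))):
        for k in blobs(mk): r=cv2.minAreaRect(k); print(nm,np.round(r[0]),np.round(r[1]),onz(n,r[0],.03)[:2].round(3))
a=cv2.imread("pics/top0.png")[145:265,190:390]; a=cv2.resize(a,None,fx=4,fy=4,interpolation=cv2.INTER_CUBIC)
cv2.imwrite("pics/c1.png",a)
E
```

```text
top
white [497.8 369.8  11.4  15.2] [ 0.1086 -0.5904]
white [136.7 253.5  19.7  20.7] [0.4263 0.3805]
white [313.7 243.7  21.7  22. ] [ 0.4479 -0.1143]
white [373.5 235.9  21.8  22.4] [ 0.4679 -0.2838]
white [374.2 192.4  20.8  22.3] [ 0.593  -0.2944]
white [313.6 185.8  20.8  21.5] [ 0.6143 -0.1204]
white [223.5 181.8  11.9  27.6] [0.6289 0.1395]
red [228.3 204.2] [86.1 45.5]
[array([0.6743, 0.209 ]), array([0.6947, 0.0799]), array([0.4498, 0.043 ]), array([0.4311, 0.1672])] [0.55993613 0.12450786]
red [287.2 157.3] [17.7 18.4]
red [327. 155.] [18.4 18.4]
red [359.8 149.2] [18.4 17.7]
amber [ 43. 356.] [18. 34.] [0.161 0.608]
amber [335. 285.] [ 6. 31.] [ 0.335 -0.165]
amber [148. 256.] [12. 21.] [0.416 0.343]
amber [286. 210.] [19. 19.] [ 0.539 -0.039]
amber [477. 170.] [55. 77.] [ 0.652 -0.586]
scene
white [188.9 215.8  18.5  23.1] [ 0.6138 -0.1193]
white [400.1 214.1  16.9  23.5] [0.3371 0.3582]
white [143.2 189.6  16.9  22.1] [ 0.5919 -0.2938]
white [224.5 181.1  15.8  20.9] [ 0.4478 -0.1136]
white [173.5 167.1  15.4  20. ] [ 0.4672 -0.283 ]
red [192.  249.5] [21. 24.]
red [152.5 233.5] [19. 23.]
red [119. 224.] [18. 22.]
red [278.1 238.5] [57.  83.7]
[array([0.7097, 0.086 ]), array([0.4401, 0.0149]), array([0.4393, 0.1719]), array([0.6971, 0.2127])] [0.58428909 0.12586822]
amber [393. 232.] [26. 25.] [0.433 0.361]
amber [228. 210.] [17. 21.] [ 0.565 -0.027]
amber [279. 238.] [57. 85.] [0.587 0.128]
amber [228. 156.] [ 5. 27.] [ 0.362 -0.153]
amber [ 48. 170.] [92. 44.] [ 0.677 -0.576]
amber [496.  66.] [32. 54.] [-0.707  0.481]
amber [391.  46.] [10. 63.] [-0.709  0.05 ]
amber [356.  44.] [ 49. 100.] [-0.661 -0.096]
amber [252.  39.] [82. 65.] [-0.485 -0.548]
amber [194.  26.] [51.  3.] [-0.506 -0.896]
```

View pics/c1.png

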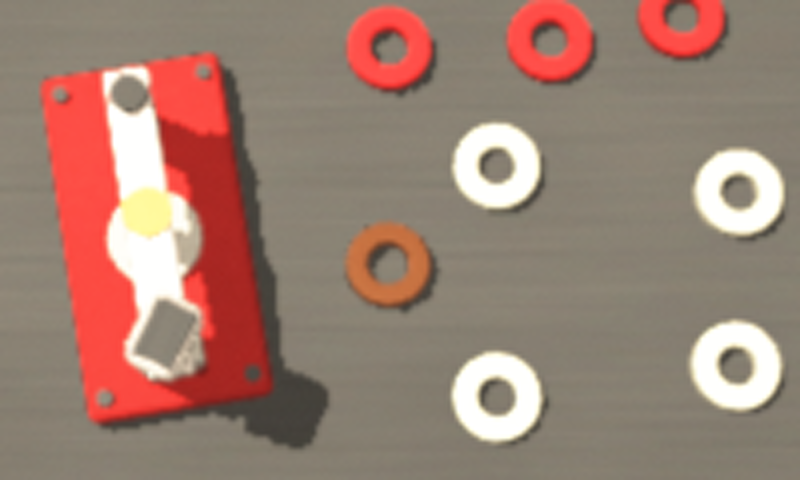

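The crop confirms that the four white rings are distinct from the red and brown ones. It also shows the sleeve's long axis skewed about -0.64 rad from the bar, so at a yaw of about -0.49. I'll move above the sleeve.

jog_arm --pt "0.031 -0.034 -0.006 0 0 0 1" --pt "0.031 -0.034 -0.006 0 0 0 1" --pt "0.031 -0.034 -0.006 0 0 0 1" --pt "0.031 -0.034 -0.006 0 0 0 1" --pt "0.031 -0.034 -0.006 0 0 0 1"

```text
time_s: 0.6
ee_pos: [0.2621, -0.3142, 0.2355]
eef_rot: [-3.141, 0.0, 0.304]
force: [1.3, -0.1, 0.9]
grip_width: 0.094
grip_force: 0.0
```

jog_arm --pt "0.031 -0.034 -0.006 0 0 0 1" --pt "0.031 -0.034 -0.006 0 0 0 1" --pt "0.031 -0.034 -0.006 0 0 0 1" --pt "0.031 -0.034 -0.006 0 0 0 1" --pt "0.031 -0.034 -0.006 0 0 0 1"

```text
time_s: 1.1
ee_pos: [0.3589, -0.1054, 0.2657]
eef_rot: [3.141, -0.0, 0.305]
force: [1.6, -1.3, -0.2]
grip_width: 0.0936
grip_force: 0.0
```

jog_arm --pt "0.031 -0.034 -0.006 0 0 0 1" --pt "0.031 -0.034 -0.006 0 0 0 1" --pt "0.031 -0.034 -0.006 0 0 0 1" --pt "0.031 -0.034 -0.006 0 0 0 1" --pt "0.031 -0.034 -0.006 0 0 0 1"

```text
time_s: 1.6
ee_pos: [0.4559, 0.1035, 0.2956]
eef_rot: [3.142, 0.0, 0.305]
force: [0.3, -0.5, 0.4]
grip_width: 0.0938
grip_force: 0.0
```

jog_arm --pt "0 0 0 0 0 0.14 1" --pt "0 0 0 0 0 0.14 1" --pt "0 0 0 0 0 0.14 1" --pt "0 0 0 0 0 0.14 1" --pt "0 0 0 0 0 0.14 1"

```text
time_s: 2.1
ee_pos: [0.4554, 0.1014, 0.2951]
eef_rot: [3.141, 0.001, -0.401]
force: [0.4, -0.1, 0.3]
grip_width: 0.0938
grip_force: 0.0
```

```bash
python3 - <<'E'
from h import *
o=ctrl.get_obs(); m=ctrl.camera_model("wrist"); im=ctrl.camera("wrist"); cv2.imwrite("pics/w1.png",im[:,:,::-1])
print(o["time_s"],o["ee_pos"],o["eef_rot"],o["qpos"]); R=cv2.Rodrigues(m["rvec"])[0]; print(m["intrinsics"],-R.T@m["tvec"],R.T)
print(proj("wrist",[.476,.111,.162],m))
E
```

```text
2.1 [0.45543764 0.10142385 0.29513825] [ 3.14124315e+00  5.79552570e-04 -4.00835747e-01] [ 1.40598868e-01  5.41852157e-02  1.60219923e+00 -8.38200857e-07
  1.48588499e+00  2.11223091e+00]
[[297.31863964   0.         257.79133614]
 [  0.         297.31863964 190.0312702 ]
 [  0.           0.           1.        ]] [0.52718326 0.07091569 0.47398062] [[-0.39071325 -0.88720012 -0.24539581]
 [-0.92051177  0.37689466  0.10299754]
 [ 0.00110894  0.26613224 -0.96393589]]
[241.68009111 169.00177169]
```

View pics/w1.png

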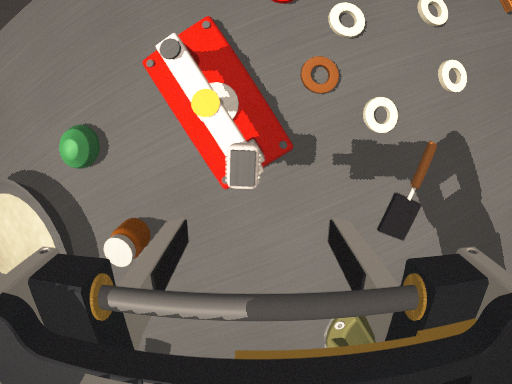

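The wrist view shows the sleeve's dark top at (243,168), nearly aligned with the tool. The yellow disc is at (205,102), the pivot cap at (170,48), and the plate screws at (207,25), (151,63) and (283,145).

```bash
python3 - <<'E'
from h import *
m=ctrl.camera_model("wrist"); im=cv2.imread("pics/w1.png")[:,:,::-1].copy(); h=hsv(im)
def dark(u0,v0,r,thr=120):
    mk=np.zeros(im.shape[:2],bool); mk[v0-r:v0+r,u0-r:u0+r]=(h[...,2]<thr)[v0-r:v0+r,u0-r:u0+r]&(h[...,1]<90)[v0-r:v0+r,u0-r:u0+r]
    return blobs(mk,20)
print(im[168,243],im[48,170],im[25,207],im[102,205])
for nm,(u,v,r,z,t) in dict(sleeve=(243,168,22,.162,130),piv=(170,48,13,.125,130),s1=(207,25,7,.026,150),s2=(151,63,7,.026,150),s3=(283,145,8,.026,150)).items():
    for k in dark(u,v,r,t):
        q=cv2.minAreaRect(k); bp=np.array([onz("wrist",x,z,m) for x in cv2.boxPoints(q)])
        print(nm,np.round(q[0],1),np.round(q[1],1),onz("wrist",q[0],z,m)[:2].round(4), (bp[1]-bp[0])[:2].round(4),(bp[2]-bp[1])[:2].round(4))
y=(abs(h[...,0]-28)<6)&(h[...,1]>150)&(np.arange(384)[:,None]<200)
for k in blobs(y): (u,v),_=cv2.minEnclosingCircle(k); print("yel",u,v,onz("wrist",(u,v),.124,m)[:2])
E
```

```text
[128 122 113] [134 128 120] [137 129 122] [255 243  88]
sleeve [258. 178.] [22. 12.] [0.46   0.0987] [-0.0051 -0.0118] [-0.0224  0.0096]
sleeve [243.  167.5] [35. 24.] [0.477  0.1088] [-0.0102 -0.0233] [-0.035   0.0153]
piv [173.6  49.8] [13.1 19.6] [0.6364 0.1311] [ 0.0194 -0.0146] [-0.0114 -0.0124]
piv [162.5  39. ] [ 8. 11.] [0.6559 0.1381] [-0.0071 -0.0123] [-0.0095  0.0039]
s1 [206.  24.] [6. 6.] [0.6824 0.0872] [-0.0043 -0.0082] [-0.0092  0.0038]
s2 [150.2  62.8] [5.7 6.4] [0.6667 0.1901] [ 0.003  -0.0095] [-0.0093 -0.0033]
s3 [283.  144.5] [7. 6.] [0.4637 0.0556] [-0.0036 -0.0084] [-0.0099  0.0041]
yel 204.94737243652344 102.63157653808594 [0.56035694 0.12283252]
```

jog_arm --pt "0.017 -0.0155 0 0 0 0.02 1" --pt "0 0 0.035 0 0 0 1" --pt "0 0 0.035 0 0 0 1" --pt "0 0 0.035 0 0 0 1" --pt "0 0 0.01 0 0 0 1"

```text
time_s: 2.65
ee_pos: [0.4757, 0.1089, 0.1772]
eef_rot: [3.139, 0.004, -0.413]
force: [0.2, -0.1, 1.6]
grip_width: 0.0939
grip_force: 0.0
```

```bash
python3 - <<'E'
from h import *
o=ctrl.get_obs(); m=ctrl.camera_model("wrist"); im=ctrl.camera("wrist"); cv2.imwrite("pics/w2.png",im[:,:,::-1])
print(o["ee_pos"],o["eef_rot"][2])
h=hsv(im)
u0,v0=proj("wrist",[.477,.1088,.162],m).astype(int); print(u0,v0, im[v0,u0])
mk=np.zeros(im.shape[:2],bool); r=60; s=np.s_[v0-r:v0+r,u0-r:u0+r]
mk[s]=((h[...,2]>85)&(h[...,2]<160)&(h[...,1]<60))[s]
for k in blobs(mk,200):
    q=cv2.minAreaRect(k); bp=np.array([onz("wrist",x,.162,m) for x in cv2.boxPoints(q)])
    print(np.round(q[0],1),np.round(q[1],1),onz("wrist",q[0],.162,m)[:2].round(4), (bp[1]-bp[0])[:2].round(4),(bp[2]-bp[1])[:2].round(4))
E
```

```text
[0.47572557 0.10891702 0.17722387] -0.41271158866841606
256 221 [64 61 59]
[255.5 220.5] [119. 119.] [0.4783 0.1092] [ 0.0823 -0.0434] [-0.0321 -0.0729]
```

View pics/w2.png

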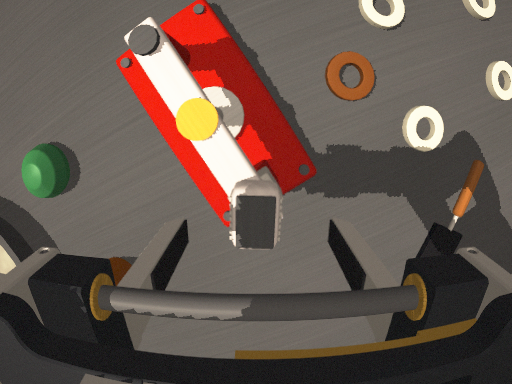

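The sleeve's dark top is centred at (256,221), exactly where I predicted. It is aligned with the fingers, so I'll descend and grip.

jog_arm --pt "0 0 0.025 0 0 0 1" --pt "0 0 0.02 0 0 0 1" --pt "0 0 0 0 0 0 -1" --pt "0 0 0 0 0 0 -1" --pt "0 0 0 0 0 0 -1" --squeeze 45

```text
time_s: 3.2
ee_pos: [0.4781, 0.1093, 0.1372]
eef_rot: [-3.14, -0.002, -0.415]
force: [-0.8, 0.6, -0.7]
grip_width: 0.0732
grip_force: 0.0
```

jog_arm --pt "0 0 0 0 0 0 -1" --pt "0 0 0 0 0 0 -1" --pt "0 0 0 0 0 0 -1"

```text
time_s: 3.5
ee_pos: [0.4773, 0.1092, 0.1358]
eef_rot: [-3.141, -0.0, -0.415]
force: [-0.1, -0.8, 0.5]
grip_width: 0.0494
grip_force: 0.0
```

jog_arm --pt "0 0 0.004 0 0 0 -1" --pt "0 0 0 0 0 0 -1" --pt "0 0 0 0 0 0 -1" --pt "0 0 0 0 0 0 -1" --pt "0 0 0 0 0 0 -1"

```text
time_s: 4.0
ee_pos: [0.4774, 0.11, 0.1312]
eef_rot: [-3.14, 0.0, -0.415]
force: [3.1, 7.3, -3.1]
grip_width: 0.0354
grip_force: 44.8
```

jog_arm --pt "0 0 -0.005 0 0 0 -1" --pt "0 0 -0.005 0 0 0 -1" --pt "0 0 -0.005 0 0 0 -1" --pt "0 0 0 0 0 0 -1"

```text
time_s: 4.4
ee_pos: [0.4773, 0.11, 0.1457]
eef_rot: [-3.14, 0.001, -0.415]
force: [8.4, 8.1, -16.1]
grip_width: 0.0359
grip_force: 44.8
```

jog_arm --pt "0 0 0 0 0 -0.12 -1" --pt "0 0 0 0 0 -0.12 -1" --pt "0 0 0 0 0 -0.12 -1" --pt "0 0 0 0 0 -0.12 -1" --pt "0 0 0 0 0 -0.12 -1"

```text
time_s: 4.9
ee_pos: [0.4775, 0.1108, 0.1453]
eef_rot: [-3.138, -0.001, 0.19]
force: [9.3, 16.2, -16.1]
grip_width: 0.0358
grip_force: 44.8
```

jog_arm --pt "0 0 0 0 0 -0.12 -1" --pt "0 0 0 0 0 -0.12 -1" --pt "0 0 0 0 0 -0.12 -1" --pt "0 0 0 0 0 0 -1" --pt "0 0 0 0 0 0 -1"

```text
time_s: 5.4
ee_pos: [0.4773, 0.1114, 0.1453]
eef_rot: [-3.138, -0.002, 0.545]
force: [9.0, 19.3, -15.1]
grip_width: 0.0358
grip_force: 44.8
```

jog_arm --pt "0 0 0 0 0 -0.12 -1" --pt "0 0 0 0 0 0 -1" --pt "0 0 0.004 0 0 0 -1" --pt "0 0 0.001 0 0 0 -1" --pt "0 0 0 0 0 0 -1"

```text
time_s: 5.9
ee_pos: [0.4774, 0.1115, 0.1418]
eef_rot: [-3.139, -0.004, 0.665]
force: [0.1, 18.2, 3.0]
grip_width: 0.0355
grip_force: 44.8
```

jog_arm --pt "0 0 0 0 0 0 -0.06" --pt "0 0 0 0 0 0 -0.06" --pt "0 0 0 0 0 0 -0.06" --pt "0 0 0 0 0 0 -0.06"

```text
time_s: 6.3
ee_pos: [0.4772, 0.1089, 0.1413]
eef_rot: [3.142, 0.0, 0.665]
force: [-0.7, -0.8, -0.6]
grip_width: 0.0441
grip_force: 0.0
```

```bash
python3 - <<'E'
from h import *
o=ctrl.get_obs(); m=ctrl.camera_model("wrist"); im=ctrl.camera("wrist"); cv2.imwrite("pics/w3.png",im[:,:,::-1])
print(o["ee_pos"],o["eef_rot"],o["qpos"],o["force"])
E
```

```text
[0.47720243 0.10894964 0.1413347 ] [3.14155386e+00 2.90323745e-04 6.64573833e-01] [ 1.49716959e-01  2.31963955e-01  1.76458435e+00 -1.94027239e-04
  1.14527794e+00  1.05601956e+00] [-0.67516248 -0.81850726 -0.62489133]
```

View pics/w3.png

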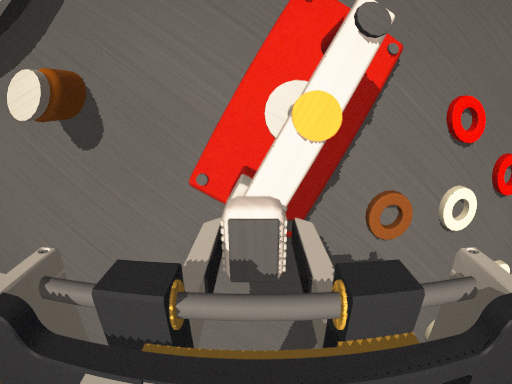

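The picture shows the sleeve upright at (254,245), turned relative to the bar and caged between the fingers at x of about 215 and 300. Now I'll swing the arm about the pivot.

jog_arm --pt "0.011 -0.0165 0 0 0 0.12 -0.06" --pt "0.011 -0.0165 0 0 0 0.12 -0.06" --pt "0.011 -0.0165 0 0 0 0.12 -0.06"

```text
time_s: 6.65
ee_pos: [0.4797, 0.1687, 0.1415]
eef_rot: [3.141, 0.0, 0.299]
force: [1.0, -1.6, -0.4]
grip_width: 0.0436
grip_force: 0.6
```

jog_arm --pt "0.011 -0.0165 0 0 0 0.12 -0.06" --pt "0.011 -0.0165 0 0 0 0.12 -0.06" --pt "0.011 -0.0165 0 0 0 0.12 -0.06" --pt "0 0 0 0 0 0 -0.06"

```text
time_s: 7.05
ee_pos: [0.5034, 0.2239, 0.1411]
eef_rot: [-3.142, 0.0, -0.056]
force: [0.6, 0.6, 0.1]
grip_width: 0.0442
grip_force: 0.0
```

jog_arm --pt "0.011 -0.0165 0 0 0 0.12 -0.06" --pt "0.011 -0.0165 0 0 0 0.12 -0.06" --pt "0.011 -0.0165 0 0 0 0.12 -0.06" --pt "0 0 0 0 0 0 -0.06"

```text
time_s: 7.45
ee_pos: [0.5445, 0.2656, 0.141]
eef_rot: [3.141, 0.0, -0.414]
force: [-0.4, -0.7, -0.7]
grip_width: 0.0439
grip_force: 0.0
```

```bash
python3 - <<'E'
from h import *
o=ctrl.get_obs(); m=ctrl.camera_model("wrist"); im=ctrl.camera("wrist"); cv2.imwrite("pics/w4.png",im[:,:,::-1])
print(o["ee_pos"],o["eef_rot"],o["qpos"],o["force"])
E
```

```text
[0.5445081  0.26557804 0.141011  ] [ 3.14140720e+00  1.07461526e-04 -4.14229861e-01] [ 3.93363150e-01  4.79440308e-01  1.42678680e+00 -5.35147603e-05
  1.23557384e+00  2.37840694e+00] [-0.40052325 -0.6524484  -0.6681337 ]
```

View pics/w4.png

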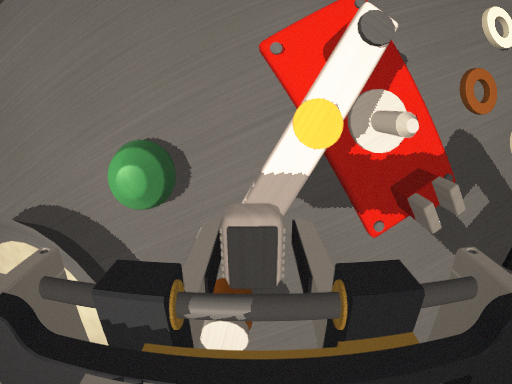

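The arm is open at about 1.08 rad. The spindle top is visible at (412,125), the hub at (378,122) and the fork at (437,205). I'll raise the tool while turning it, then measure again.

jog_arm --pt "0 0 -0.02 0 0 0 0.1" --pt "0 0 -0.02 0 0 0 0.5" --pt "0 0 -0.02 0 0 -0.13 1" --pt "0 0 -0.02 0 0 -0.13 1" --pt "0 0 -0.02 0 0 -0.13 1"

```text
time_s: 8.0
ee_pos: [0.5432, 0.2644, 0.2423]
eef_rot: [3.141, 0.0, -0.015]
force: [0.1, 0.3, -0.3]
grip_width: 0.0804
grip_force: 0.0
```

jog_arm --pt "0 0 -0.02 0 0 -0.13 1" --pt "0 0 0 0 0 -0.13 1" --pt "0 0 0 0 0 -0.13 1" --pt "0 0 0 0 0 -0.13 1" --pt "0 0 0 0 0 -0.14 1"

```text
time_s: 8.5
ee_pos: [0.5432, 0.2645, 0.2615]
eef_rot: [3.142, 0.0, 0.645]
force: [-0.2, 0.4, 0.7]
grip_width: 0.0942
grip_force: 0.0
```

```bash
cat >> h.py <<'E'
def rings():
    im=ctrl.camera("top"); out=[]
    for k in blobs(white(im)):
        (u,v),ax,_=cv2.fitEllipse(k); p=onz("top",(u,v),.008)
        if p[1]<.03 and p[1]>-.55 and p[0]>.2 and 25>max(ax)>18 and min(ax)>17: out.append(p[:2].round(4))
    return im,out
def go(x,y,z,yaw=None):
    o=ctrl.get_obs(); p=o["ee_pos"]; R=Ro.from_euler("xyz",o["eef_rot"]).as_matrix()
    d=R.T@(np.array([x,y,z])-p); print("at",p.round(4),"yaw",o["eef_rot"][2].round(3),"t",o["time_s"],"tool delta",d.round(4),"len",np.linalg.norm(d).round(3))
E
python3 - <<'E'
from h import *
m=ctrl.camera_model("wrist"); wi=ctrl.camera("wrist"); im,r=rings(); print(r)
cv2.imwrite("pics/w5.png",wi[:,:,::-1]); cv2.imwrite("pics/t5.png",im[:,:,::-1])
c=cv2.resize(im[150:240,185:285],None,fx=4,fy=4,interpolation=cv2.INTER_CUBIC)
cv2.imwrite("pics/j5.png",np.hstack([wi,cv2.resize(c,(288,384))])[:,:,::-1])
print(proj("wrist",[.561,.122,.103],m),proj("top",[.561,.122,.103]))
go(.614,-.12,.1)
E
```

```text
[array([ 0.4481, -0.115 ]), array([ 0.4679, -0.2838]), array([ 0.5929, -0.2941]), array([ 0.6145, -0.1203])]
[354.42977758 231.84823828] [227.45672633 198.4448538 ]
at [0.5434 0.2646 0.2615] yaw 0.641 t 8.6 tool delta [-0.1734  0.3505  0.1615] len 0.423
```

View pics/j5.png

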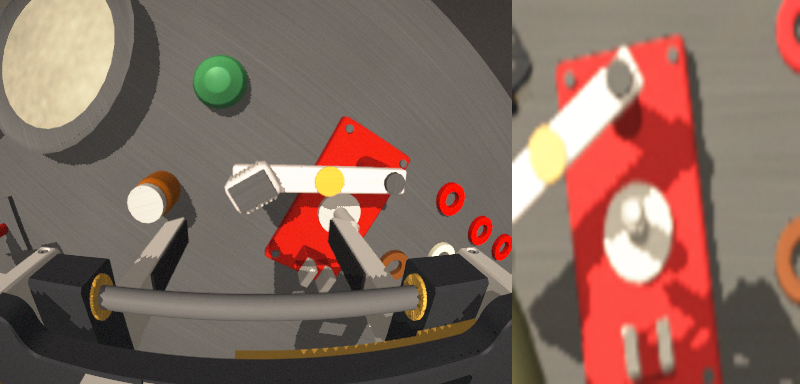

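The join shows the arm clear at left, with the bar running from (250,190) to (395,183) in the wrist part. In the top crop the hub and spindle are at about (640,230). The rings haven't moved. I'll go to the ring at (0.6145,-0.120).

jog_arm --pt "-0.019 0.039 0.01 0 0 0 1" --pt "-0.019 0.039 0.01 0 0 0 1" --pt "-0.019 0.039 0.01 0 0 0 1" --pt "-0.019 0.039 0.02 0 0 0 1" --pt "-0.019 0.039 0.02 0 0 0 1"

```text
time_s: 9.1
ee_pos: [0.5825, 0.05, 0.1912]
eef_rot: [3.141, -0.001, 0.633]
force: [-0.4, 1.1, -0.1]
grip_width: 0.0938
grip_force: 0.0
```

jog_arm --pt "-0.019 0.039 0.02 0 0 0 1" --pt "-0.019 0.039 0.02 0 0 0 1" --pt "-0.019 0.039 0.02 0 0 0 1" --pt "-0.019 0.039 0.02 0 0 0 1" --pt "0 0 0 0 0 0 1"

```text
time_s: 9.6
ee_pos: [0.6126, -0.1231, 0.1083]
eef_rot: [-3.139, 0.003, 0.629]
force: [-0.0, 0.5, -0.4]
grip_width: 0.0942
grip_force: 0.0
```

```bash
cat >> h.py <<'E'
def wring(near,r=45):
    m=ctrl.camera_model("wrist"); im=ctrl.camera("wrist"); best=None
    for k in blobs(white(im),200):
        q=np.array([onz("wrist",x[0],.014,m) for x in k[::2]])[:,:2]
        (x,y),rad=cv2.minEnclosingCircle(q.astype(np.float32)); 
        if np.hypot(x-near[0],y-near[1])<.06: print("wring",np.round((x,y,rad),4)); best=(x,y)
    return im,best
E
python3 - <<'E'
from h import *
im=cv2.imread("pics/t5.png")[:,:,::-1].copy(); h=hsv(im)
mk=(h[...,1]<100)&(h[...,2]>110); s=np.zeros_like(mk); s[190:219,212:244]=True
for k in blobs(mk&s,150):
    e=cv2.fitEllipse(cv2.convexHull(k)); print(np.round(e[0],2),np.round(e[1],1),onz("top",e[0],.035)[:2])
im,b=wring((.6145,-.1203)); cv2.imwrite("pics/w6.png",im[:,:,::-1])
go(.6145,-.1203,.003)
E
```

```text
[228.35 204.03] [23.  23.8] [0.55857124 0.1237328 ]
wring [ 0.6148 -0.1197  0.0308]
at [ 0.6131 -0.1208  0.1099] yaw 0.63 t 9.65 tool delta [0.0017 0.0006 0.1069] len 0.107
```

View pics/w6.png

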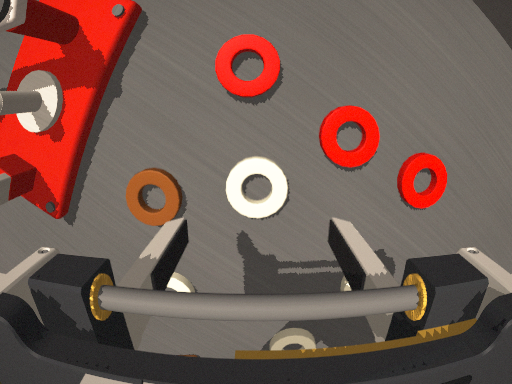

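The wrist view puts the white ring at (257,187), which is (0.6148,-0.1197), in line with the fingers. The brown ring at (153,196) is clear. I'll descend and grip.

jog_arm --pt "0.0015 0 0.036 0 0 0 1" --pt "0 0 0.036 0 0 0 1" --pt "0 0 0.028 0 0 0 1" --pt "0 0 0.005 0 0 0 1" --pt "0 0 0 0 0 0 0" --squeeze 30

```text
time_s: 10.15
ee_pos: [0.6155, -0.117, 0.0071]
eef_rot: [-3.141, 0.0, 0.635]
force: [-0.1, 0.5, 0.4]
grip_width: 0.0888
grip_force: 0.0
```

jog_arm --pt "0 0 0 0 0 0 -1" --pt "0 0 0 0 0 0 -1" --pt "0 0 0 0 0 0 -1" --pt "0 0 0 0 0 0 -1" --pt "0 0 0 0 0 0 -1"

```text
time_s: 10.65
ee_pos: [0.6161, -0.1177, 0.0074]
eef_rot: [3.141, -0.001, 0.635]
force: [-1.3, -0.6, 5.9]
grip_width: 0.0591
grip_force: 30.0
```

jog_arm --pt "0 0 -0.02 0 0 0 -1" --pt "0 0 -0.04 0 0 0 -1" --pt "0 0 -0.04 0 0 0 -1" --pt "0 0 -0.04 0 0 0 -1" --pt "0.016 -0.038 0 0 0 0 -1"

```text
time_s: 11.15
ee_pos: [0.6083, -0.0805, 0.1522]
eef_rot: [3.135, -0.006, 0.631]
force: [1.1, 1.1, -1.6]
grip_width: 0.0592
grip_force: 30.0
```

jog_arm --pt "0.017 -0.038 0 0 0 0 -1" --pt "0.017 -0.038 0 0 0 0 -1" --pt "0.017 -0.038 0 0 0 0 -1" --pt "0.017 -0.038 0 0 0 0 -1" --pt "0.016 -0.038 0 0 0 0 -1"

```text
time_s: 11.65
ee_pos: [0.5602, 0.1269, 0.1465]
eef_rot: [-3.141, 0.0, 0.635]
force: [0.4, 0.5, -0.9]
grip_width: 0.0595
grip_force: 30.0
```

jog_arm --pt "0 0 0 0 0 0 -1"

```text
time_s: 11.75
ee_pos: [0.5596, 0.1293, 0.1465]
eef_rot: [-3.141, 0.0, 0.639]
force: [0.5, -1.3, -1.6]
grip_width: 0.0595
grip_force: 30.0
```

```bash
python3 - <<'E'
from h import *
go(.5615,.125,.045)
m=ctrl.camera_model("wrist"); im=ctrl.camera("wrist"); cv2.imwrite("pics/w7.png",im[:,:,::-1])
print(proj("wrist",[.560,.1238,.103],m),proj("wrist",[.560,.1238,.035],m))
E
```

```text
at [0.5596 0.1293 0.1465] yaw 0.639 t 11.75 tool delta [-0.001   0.0046  0.1015] len 0.102
[262.85961031 213.04883942] [261.77288545 190.20106984]
```

View pics/w7.png

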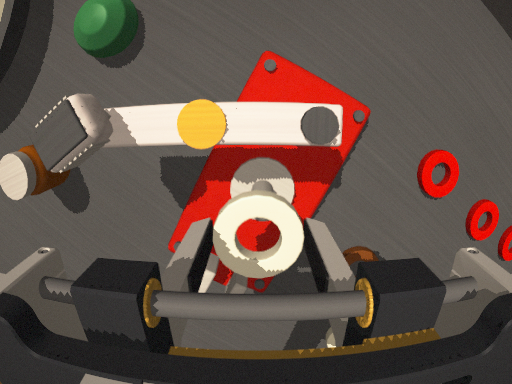

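The held ring is at (258,232), with the hub behind it at (262,185). I'll quantify both.

```bash
python3 - <<'E'
from h import *
m=ctrl.camera_model("wrist"); im=cv2.imread("pics/w7.png")[:,:,::-1].copy(); h=hsv(im)
wc=[]
# ring outer: left/right/bottom extreme rows of white
w=white(im); w2=np.zeros_like(w); w2[190:280,205:305]=w[190:280,205:305]
mk=(h[...,1]<120)&(h[...,2]>110)
def circ(pts,z,r=None):
    q=np.array([onz("wrist",p,z,m)[:2] for p in pts]); A=np.c_[2*q,np.ones(len(q))]; s=np.linalg.lstsq(A,(q**2).sum(1),rcond=None)[0]
    return s[:2].round(4), np.sqrt(s[2]+s[0]**2+s[1]**2).round(4)
# bore upper edge: non-white inside
b=np.zeros_like(w); b[212:258,230:288]=~w[212:258,230:288]
for k in blobs(b,300):
    pts=k[:,0]; print("bore",pts.min(0),pts.max(0),circ(pts,.153),circ(pts,.146))
# ring outer lower half boundary
k=max(blobs(w2,500),key=cv2.contourArea)[:,0]; pts=k[(k[:,1]>225)&(k[:,1]<278)]; print("outer",circ(pts,.153))
# hub upper edge
hub=np.zeros_like(w); red=((h[...,0]<8)|(h[...,0]>172))&(h[...,1]>130)
hub[150:200,222:300]=~red[150:200,222:300]
k=max(blobs(hub,300),key=cv2.contourArea)[:,0]; pts=k[(k[:,1]<192)&(k[:,1]>153)&(k[:,0]>223)&(k[:,0]<298)]; print("hub",pts.min(0),pts.max(0),circ(pts,.035))
E
```

```text
bore [234 217] [281 257] (array([0.5589, 0.1257]), np.float64(0.0147)) (array([0.5563, 0.1238]), np.float64(0.0153))
outer (array([0.5607, 0.1229]), np.float64(0.0216))
hub [230 157] [294 191] (array([0.562 , 0.1225]), np.float64(0.0322))
```

jog_arm --pt "0 0.004 0 0 0 0 -1" --pt "0 0 0.02 0 0 0 -1" --pt "0 0 0.02 0 0 0 -1" --pt "0 0 0.015 0 0 0 -1" --pt "0 0 0 0 0 0 -1"

```text
time_s: 12.3
ee_pos: [0.5628, 0.1217, 0.0894]
eef_rot: [-3.139, 0.001, 0.633]
force: [-1.8, 7.9, -5.1]
grip_width: 0.0595
grip_force: 29.9
```

jog_arm --pt "0 0 0.015 0 0 0 -1" --pt "0 0 0.015 0 0 0 -1" --pt "0 0 0.015 0 0 0 -1" --pt "0 0 0 0 0 0 -1"

```text
time_s: 12.7
ee_pos: [0.563, 0.1219, 0.0447]
eef_rot: [-3.139, 0.0, 0.633]
force: [0.9, 10.8, -7.7]
grip_width: 0.059
grip_force: 29.9
```

jog_arm --pt "0 0 0 0 0 0 0.6" --pt "0 0 0 0 0 0 0.6" --pt "0 0 0 0 0 0 0.6" --pt "0 0 -0.03 0 0 0 0.6" --pt "0 0 -0.04 0 0 0 1"

```text
time_s: 13.2
ee_pos: [0.5625, 0.1213, 0.1159]
eef_rot: [-3.14, 0.003, 0.634]
force: [0.6, 0.2, 0.3]
grip_width: 0.0801
grip_force: 0.0
```

jog_arm --pt "0 0 -0.04 0 0 0 1" --pt "0 0 -0.02 0 0 0 1" --pt "0 0 0 0 0 0 1"

```text
time_s: 13.5
ee_pos: [0.5647, 0.1218, 0.1799]
eef_rot: [3.139, -0.005, 0.634]
force: [-0.0, 0.3, -0.2]
grip_width: 0.094
grip_force: 0.0
```

```bash
python3 - <<'E'
from h import *
im,r=rings(); print(r)
m=ctrl.camera_model("wrist"); wi=ctrl.camera("wrist"); cv2.imwrite("pics/w8.png",wi[:,:,::-1])
go(.4481,-.115,.1)
E
```

```text
[array([ 0.4467, -0.1149]), array([ 0.4679, -0.2838]), array([ 0.5928, -0.2941])]
at [0.5632 0.1217 0.1761] yaw 0.634 t 13.6 tool delta [-0.233   0.1224  0.0761] len 0.274
```

View pics/w8.png

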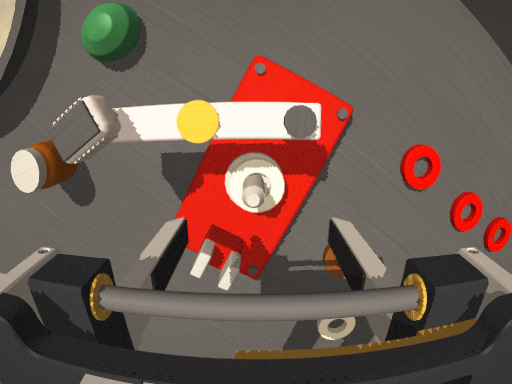

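Ring one lies flat on the hub around the spindle at (254,183). Next is the ring at (0.448,-0.115).

jog_arm --pt "-0.0385 0.0205 0.01 0 0 0 1" --pt "-0.0385 0.0205 0.01 0 0 0 1" --pt "-0.0385 0.0205 0.01 0 0 0 1" --pt "-0.0385 0.0205 0.01 0 0 0 1" --pt "-0.0385 0.0205 0.015 0 0 0 1"

```text
time_s: 14.1
ee_pos: [0.4676, -0.076, 0.1201]
eef_rot: [-3.141, 0.001, 0.635]
force: [1.3, -0.8, -0.1]
grip_width: 0.0943
grip_force: 0.0
```

jog_arm --pt "-0.0385 0.0205 0.015 0 0 0 1" --pt "0 0 0 0 0 0 1" --pt "0 0 0 0 0 0 1"

```text
time_s: 14.4
ee_pos: [0.4495, -0.1143, 0.1054]
eef_rot: [-3.14, 0.001, 0.633]
force: [0.1, 0.0, 1.0]
grip_width: 0.0941
grip_force: 0.0
```

```bash
python3 - <<'E'
from h import *
im,b=wring((.448,-.115)); cv2.imwrite("pics/w9.png",im[:,:,::-1])
im,r=rings(); print(r)
if b: go(b[0],b[1],.003)
E
```

```text
wring [ 0.449  -0.1135  0.0309]
[array([ 0.5929, -0.2942])]
at [ 0.4505 -0.1133  0.1062] yaw 0.635 t 14.5 tool delta [-0.0013 -0.0007  0.1032] len 0.103
```

jog_arm --pt "-0.001 -0.0005 0.036 0 0 0 1" --pt "0 0 0.036 0 0 0 1" --pt "0 0 0.028 0 0 0 1" --pt "0 0 0.001 0 0 0 0.4" --pt "0 0 0 0 0 0 0"

```text
time_s: 15.0
ee_pos: [0.4496, -0.1135, 0.0059]
eef_rot: [-3.141, 0.0, 0.636]
force: [0.2, -0.2, 1.0]
grip_width: 0.0816
grip_force: 0.0
```

jog_arm --pt "0 0 0 0 0 0 -1" --pt "0 0 0 0 0 0 -1" --pt "0 0 0 0 0 0 -1" --pt "0 0 0 0 0 0 -1" --pt "0 0 0 0 0 0 -1"

```text
time_s: 15.5
ee_pos: [0.4497, -0.1142, 0.0065]
eef_rot: [3.14, -0.001, 0.635]
force: [-1.7, 1.8, 7.9]
grip_width: 0.0582
grip_force: 29.8
```

```bash
python3 - <<'E'
from h import *
im=cv2.imread("pics/w8.png")
o=ctrl.get_obs(); print(o["grip_width"],o["grip_force"],o["force"])
go(.561,.125,.150)
E
```

```text
0.058196236667600036 29.801243324764073 [-1.71601249  1.77462677  7.94422913]
at [ 0.4497 -0.1142  0.0065] yaw 0.635 t 15.5 tool delta [ 0.2316 -0.1265 -0.1434] len 0.3
```

jog_arm --pt "0 0 -0.02 0 0 0 -1" --pt "0 0 -0.04 0 0 0 -1" --pt "0 0 -0.042 0 0 0 -1" --pt "0 0 -0.042 0 0 0 -1" --pt "0.0386 -0.021 0 0 0 0 -1"

```text
time_s: 16.0
ee_pos: [0.4693, -0.077, 0.1552]
eef_rot: [3.134, -0.005, 0.63]
force: [1.1, -0.4, -3.5]
grip_width: 0.058
grip_force: 29.8
```

jog_arm --pt "0.0386 -0.021 0 0 0 0 -1" --pt "0.0386 -0.021 0 0 0 0 -1" --pt "0.0386 -0.021 0 0 0 0 -1" --pt "0.0386 -0.021 0 0 0 0 -1" --pt "0.0386 -0.021 0 0 0 0 -1"

```text
time_s: 16.5
ee_pos: [0.5612, 0.1264, 0.1497]
eef_rot: [3.141, -0.0, 0.635]
force: [-0.0, -0.9, -1.0]
grip_width: 0.0582
grip_force: 29.8
```

jog_arm --pt "0 0 0 0 0 0 -1" --pt "0 0 0 0 0 0 -1"

```text
time_s: 16.7
ee_pos: [0.5606, 0.1251, 0.1491]
eef_rot: [-3.141, 0.001, 0.636]
force: [-0.6, -0.5, -2.6]
grip_width: 0.0582
grip_force: 29.8
```

```bash
python3 - <<'E'
from h import *
go(.561,.125,.064)
m=ctrl.camera_model("wrist"); im=ctrl.camera("wrist"); cv2.imwrite("pics/w10.png",im[:,:,::-1]); w=white(im)
def circ(pts,z):
    q=np.array([onz("wrist",p,z,m)[:2] for p in pts]); A=np.c_[2*q,np.ones(len(q))]; s=np.linalg.lstsq(A,(q**2).sum(1),rcond=None)[0]
    return s[:2].round(4), np.sqrt(s[2]+s[0]**2+s[1]**2).round(4)
z=ctrl.get_obs()["ee_pos"][2]+.008
b=np.zeros_like(w); b[212:262,230:288]=~w[212:262,230:288]
for k in blobs(b,100): pts=k[:,0]; print("bore",pts.min(0),pts.max(0),circ(pts,z),cv2.contourArea(k))
E
```

```text
at [0.5606 0.1251 0.1491] yaw 0.636 t 16.7 tool delta [0.0003 0.0003 0.0851] len 0.085
bore [230 215] [281 261] (array([0.5578, 0.125 ]), np.float64(0.0158)) 1659.5
```

jog_arm --pt "0 0 0.02 0 0 0 -1" --pt "0 0 0.02 0 0 0 -1" --pt "0 0 0.015 0 0 0 -1" --pt "0 0 0 0 0 0 -1"

```text
time_s: 17.15
ee_pos: [0.5597, 0.1232, 0.0929]
eef_rot: [-3.14, 0.003, 0.633]
force: [-0.9, -0.7, -1.3]
grip_width: 0.058
grip_force: 29.8
```

jog_arm --pt "0 0 0.015 0 0 0 -1" --pt "0 0 0.017 0 0 0 -1" --pt "0 0 0 0 0 0 -1"

```text
time_s: 17.45
ee_pos: [0.5599, 0.1241, 0.0608]
eef_rot: [-3.14, 0.002, 0.634]
force: [-1.2, -0.7, -3.0]
grip_width: 0.0583
grip_force: 29.8
```

jog_arm --pt "0 0 0 0 0 0 0.6" --pt "0 0 0 0 0 0 0.6" --pt "0 0 0 0 0 0 0.6" --pt "0 0 -0.03 0 0 0 0.6" --pt "0 0 -0.04 0 0 0 1"

```text
time_s: 17.95
ee_pos: [0.5601, 0.1245, 0.1324]
eef_rot: [-3.14, 0.003, 0.635]
force: [-0.3, 0.3, 0.8]
grip_width: 0.0798
grip_force: 0.0
```

jog_arm --pt "0 0 -0.04 0 0 0 1" --pt "0 0 -0.01 0 0 0 1" --pt "0 0 0 0 0 0 1"

```text
time_s: 18.25
ee_pos: [0.5616, 0.1248, 0.1843]
eef_rot: [3.14, -0.003, 0.635]
force: [0.4, 1.1, -0.9]
grip_width: 0.0936
grip_force: 0.0
```

```bash
cat >> h.py <<'E'
def stack(zs,c=(.56,.125)):
    m=ctrl.camera_model("wrist"); im=ctrl.camera("wrist"); u,v=proj("wrist",[*c,zs],m)
    print("expect px",(u,v))
    for k in blobs(white(im),200):
        q=np.array([onz("wrist",x[0],zs,m) for x in k[::2]])[:,:2]
        (x,y),rad=cv2.minEnclosingCircle(q.astype(np.float32))
        if np.hypot(x-c[0],y-c[1])<.06: print("stack",np.round((x,y,rad),4),cv2.contourArea(k))
    return im
E
python3 - <<'E'
from h import *
im=stack(.064); cv2.imwrite("pics/w11.png",im[:,:,::-1])
im,r=rings(); print(r)
go(.468,-.2838,.1)
E
```

```text
expect px (np.float64(255.89219741338314), np.float64(186.59649539262338))
stack [0.562  0.1253 0.0311] 1833.0
[array([ 0.4681, -0.2838]), array([ 0.5929, -0.2942])]
at [0.5604 0.1246 0.1813] yaw 0.635 t 18.35 tool delta [-0.3165  0.2741  0.0815] len 0.427
```

jog_arm --pt "-0.0352 0.0305 0.009 0 0 0 1" --pt "-0.0352 0.0305 0.009 0 0 0 1" --pt "-0.0352 0.0305 0.009 0 0 0 1" --pt "-0.0352 0.0305 0.009 0 0 0 1" --pt "-0.0352 0.0305 0.009 0 0 0 1"

```text
time_s: 18.85
ee_pos: [0.5081, -0.104, 0.1354]
eef_rot: [-3.14, 0.002, 0.635]
force: [0.6, 0.0, 0.1]
grip_width: 0.094
grip_force: 0.0
```

jog_arm --pt "-0.0352 0.0305 0.009 0 0 0 1" --pt "-0.0352 0.0305 0.009 0 0 0 1" --pt "-0.0352 0.0305 0.009 0 0 0 1" --pt "-0.0352 0.0305 0.009 0 0 0 1" --pt "0 0 0 0 0 0 1"

```text
time_s: 19.35
ee_pos: [0.466, -0.2878, 0.0984]
eef_rot: [-3.138, 0.002, 0.63]
force: [-0.2, 0.6, -0.0]
grip_width: 0.0941
grip_force: 0.0
```

jog_arm --pt "0 0 0 0 0 0 1"

```text
time_s: 19.45
ee_pos: [0.4676, -0.2843, 0.0997]
eef_rot: [-3.139, 0.001, 0.633]
force: [-0.4, -1.0, -0.9]
grip_width: 0.0938
grip_force: 0.0
```

```bash
python3 - <<'E'
from h import *
im,b=wring((.468,-.2838)); cv2.imwrite("pics/w12.png",im[:,:,::-1])
im,r=rings(); print(r)
if b: go(b[0],b[1],.003)
E
```

```text
wring [ 0.4687 -0.2827  0.0308]
[array([ 0.5927, -0.2942])]
at [ 0.4686 -0.2832  0.1007] yaw 0.636 t 19.55 tool delta [ 0.0004 -0.0002  0.0977] len 0.098
```

jog_arm --pt "0 0 0.036 0 0 0 1" --pt "0 0 0.036 0 0 0 1" --pt "0 0 0.024 0 0 0 1" --pt "0 0 0 0 0 0 0.4" --pt "0 0 0 0 0 0 0"

```text
time_s: 20.05
ee_pos: [0.4691, -0.2835, 0.0061]
eef_rot: [-3.142, -0.0, 0.636]
force: [-0.1, -0.6, 0.8]
grip_width: 0.0813
grip_force: 0.0
```

jog_arm --pt "0 0 0 0 0 0 -1" --pt "0 0 0 0 0 0 -1" --pt "0 0 0 0 0 0 -1" --pt "0 0 0 0 0 0 -1" --pt "0 0 0 0 0 0 -1"

```text
time_s: 20.55
ee_pos: [0.469, -0.2843, 0.0065]
eef_rot: [3.141, -0.001, 0.635]
force: [-1.2, 2.2, 7.8]
grip_width: 0.0596
grip_force: 30.0
```

```bash
python3 - <<'E'
from h import *
go(.5605,.125,.154)
E
```

```text
at [ 0.469  -0.2843  0.0065] yaw 0.635 t 20.55 tool delta [ 0.3165 -0.2752 -0.1476] len 0.445
```

jog_arm --pt "0 0 -0.02 0 0 0 -1" --pt "0 0 -0.04 0 0 0 -1" --pt "0 0 -0.044 0 0 0 -1" --pt "0 0 -0.044 0 0 0 -1" --pt "0.0352 -0.0306 0 0 0 0 -1"

```text
time_s: 21.05
ee_pos: [0.4802, -0.2425, 0.1596]
eef_rot: [3.132, -0.003, 0.63]
force: [1.4, 0.8, -1.9]
grip_width: 0.0593
grip_force: 30.0
```

jog_arm --pt "0.0352 -0.0306 0 0 0 0 -1" --pt "0.0352 -0.0306 0 0 0 0 -1" --pt "0.0352 -0.0306 0 0 0 0 -1" --pt "0.0352 -0.0306 0 0 0 0 -1"

```text
time_s: 21.45
ee_pos: [0.5196, -0.0549, 0.1538]
eef_rot: [3.141, -0.0, 0.635]
force: [1.8, 0.2, -1.0]
grip_width: 0.0597
grip_force: 30.0
```

jog_arm --pt "0.0352 -0.0306 0 0 0 0 -1" --pt "0.0352 -0.0306 0 0 0 0 -1" --pt "0.0352 -0.0306 0 0 0 0 -1" --pt "0.0352 -0.0306 0 0 0 0 -1"

```text
time_s: 21.85
ee_pos: [0.5603, 0.1273, 0.1538]
eef_rot: [3.141, -0.0, 0.635]
force: [0.5, -0.1, -1.5]
grip_width: 0.0597
grip_force: 30.0
```

jog_arm --pt "0 0 0 0 0 0 -1" --pt "0 0 0 0 0 0 -1"

```text
time_s: 22.05
ee_pos: [0.5601, 0.126, 0.1533]
eef_rot: [-3.141, 0.001, 0.637]
force: [0.5, -0.6, -2.1]
grip_width: 0.0598
grip_force: 30.0
```

```bash
cat >> h.py <<'E'
def bore():
    m=ctrl.camera_model("wrist"); im=ctrl.camera("wrist"); w=white(im); z=ctrl.get_obs()["ee_pos"][2]+.008
    b=np.zeros_like(w); b[208:264,226:290]=~w[208:264,226:290]
    for k in blobs(b,300):
        q=np.array([onz("wrist",p,z,m)[:2] for p in k[:,0]]); s=np.linalg.lstsq(np.c_[2*q,np.ones(len(q))],(q**2).sum(1),rcond=None)[0]
        print("bore",k[:,0].min(0),k[:,0].max(0),s[:2].round(4),np.sqrt(s[2]+s[0]**2+s[1]**2).round(4))
    return im
E
python3 - <<'E'
from h import *
go(.5605,.125,.079); im=bore(); cv2.imwrite("pics/w13.png",im[:,:,::-1])
E
```

```text
at [0.5601 0.126  0.1533] yaw 0.637 t 22.05 tool delta [-0.0002  0.001   0.0743] len 0.074
bore [226 214] [282 263] [0.5558 0.1263] 0.0165
```

jog_arm --pt "0 0.001 0.02 0 0 0 -1" --pt "0 0 0.02 0 0 0 -1" --pt "0 0 0.01 0 0 0 -1" --pt "0 0 0 0 0 0 -1"

```text
time_s: 22.5
ee_pos: [0.5604, 0.1235, 0.1025]
eef_rot: [-3.141, 0.002, 0.633]
force: [0.9, -0.4, -1.6]
grip_width: 0.0597
grip_force: 30.0
```

jog_arm --pt "0 0 0.015 0 0 0 -1" --pt "0 0 0.01 0 0 0 -1" --pt "0 0 0 0 0 0 -1"

```text
time_s: 22.8
ee_pos: [0.5602, 0.1244, 0.0769]
eef_rot: [-3.141, 0.002, 0.635]
force: [-0.0, -0.1, -1.0]
grip_width: 0.0595
grip_force: 30.0
```

jog_arm --pt "0 0 0 0 0 0 0.6" --pt "0 0 0 0 0 0 0.6" --pt "0 0 0 0 0 0 0.6" --pt "0 0 -0.03 0 0 0 0.6" --pt "0 0 -0.04 0 0 0 1"

```text
time_s: 23.3
ee_pos: [0.5601, 0.1245, 0.1481]
eef_rot: [-3.14, 0.003, 0.635]
force: [-0.0, -0.9, -0.3]
grip_width: 0.0803
grip_force: 0.0
```

jog_arm --pt "0 0 -0.03 0 0 0 1" --pt "0 0 0 0 0 0 1" --pt "0 0 0 0 0 0 1"

```text
time_s: 23.6
ee_pos: [0.561, 0.1246, 0.1788]
eef_rot: [3.141, -0.001, 0.635]
force: [0.1, 0.3, 0.0]
grip_width: 0.0937
grip_force: 0.0
```

```bash
python3 - <<'E'
from h import *
im=stack(.08); cv2.imwrite("pics/w14.png",im[:,:,::-1])
im,r=rings(); print(r); cv2.imwrite("pics/t14.png",im[:,:,::-1])
go(.5928,-.2942,.1)
E
```

```text
expect px (np.float64(256.1084008072574), np.float64(191.46045622490647))
stack [0.5631 0.1259 0.0311] 2721.0
[array([ 0.5494, -0.2626])]
at [0.5605 0.1245 0.1773] yaw 0.635 t 23.7 tool delta [-0.2222  0.3564  0.0774] len 0.427
```

The last ring has been knocked to (0.5494,-0.2626). I'll go to it there.

jog_arm --pt "-0.0265 0.0339 0.0085 0 0 0 1" --pt "-0.0265 0.0339 0.0085 0 0 0 1" --pt "-0.0265 0.0339 0.0085 0 0 0 1" --pt "-0.0265 0.0339 0.0085 0 0 0 1" --pt "-0.0265 0.0339 0.0085 0 0 0 1"

```text
time_s: 24.2
ee_pos: [0.554, -0.092, 0.1344]
eef_rot: [-3.14, 0.001, 0.635]
force: [0.5, -0.8, -0.2]
grip_width: 0.094
grip_force: 0.0
```

jog_arm --pt "-0.0265 0.0339 0.0085 0 0 0 1" --pt "-0.0265 0.0339 0.0085 0 0 0 1" --pt "-0.0265 0.0339 0.0085 0 0 0 1" --pt "-0.0265 0.0339 0.0085 0 0 0 1" --pt "0 0 0 0 0 0 1"

```text
time_s: 24.7
ee_pos: [0.5481, -0.2664, 0.0991]
eef_rot: [-3.139, 0.002, 0.63]
force: [-0.4, -0.1, 0.0]
grip_width: 0.0941
grip_force: 0.0
```

jog_arm --pt "0 0 0 0 0 0 1"

```text
time_s: 24.8
ee_pos: [0.5491, -0.2628, 0.1004]
eef_rot: [-3.139, 0.001, 0.633]
force: [0.4, 0.1, 0.7]
grip_width: 0.0937
grip_force: 0.0
```

```bash
python3 - <<'E'
from h import *
im,b=wring((.5494,-.2626)); cv2.imwrite("pics/w15.png",im[:,:,::-1])
if b: go(b[0],b[1],.003)
im,r=rings(); print(r)
E
```

```text
wring [ 0.5496 -0.2614  0.0313]
at [ 0.5495 -0.262   0.101 ] yaw 0.635 t 24.85 tool delta [ 0.0005 -0.0002  0.098 ] len 0.098
[]
```

jog_arm --pt "0 0 0.036 0 0 0 1" --pt "0 0 0.036 0 0 0 1" --pt "0 0 0.024 0 0 0 1" --pt "0 0 0 0 0 0 0.4" --pt "0 0 0 0 0 0 0"

```text
time_s: 25.4
ee_pos: [0.5504, -0.2618, 0.0069]
eef_rot: [3.141, -0.0, 0.636]
force: [0.4, 0.0, 0.3]
grip_width: 0.0816
grip_force: 0.0
```

jog_arm --pt "0 0 0 0 0 0 -1" --pt "0 0 0 0 0 0 -1" --pt "0 0 0 0 0 0 -1" --pt "0 0 0 0 0 0 -1" --pt "0 0 0 0 0 0 -1"

```text
time_s: 25.9
ee_pos: [0.5503, -0.2626, 0.0071]
eef_rot: [3.14, -0.001, 0.635]
force: [-0.8, 1.0, 6.8]
grip_width: 0.0584
grip_force: 30.0
```

```bash
python3 - <<'E'
from h import *
go(.5605,.125,.16)
E
```

```text
at [ 0.5503 -0.2626  0.0071] yaw 0.635 t 25.9 tool delta [ 0.2381 -0.3059 -0.153 ] len 0.417
```

jog_arm --pt "0 0 -0.02 0 0 0 -1" --pt "0 0 -0.04 0 0 0 -1" --pt "0 0 -0.047 0 0 0 -1" --pt "0 0 -0.046 0 0 0 -1" --pt "0.0265 -0.034 0 0 0 0 -1"

```text
time_s: 26.4
ee_pos: [0.5528, -0.2231, 0.1658]
eef_rot: [3.132, -0.005, 0.631]
force: [2.6, 1.1, -0.2]
grip_width: 0.0588
grip_force: 30.0
```

jog_arm --pt "0.0265 -0.034 0 0 0 0 -1" --pt "0.0265 -0.034 0 0 0 0 -1" --pt "0.0265 -0.034 0 0 0 0 -1" --pt "0.0265 -0.034 0 0 0 0 -1"

```text
time_s: 26.8
ee_pos: [0.5554, -0.0454, 0.1593]
eef_rot: [3.141, -0.0, 0.635]
force: [-0.1, 0.3, -0.6]
grip_width: 0.059
grip_force: 30.0
```

jog_arm --pt "0.0265 -0.034 0 0 0 0 -1" --pt "0.0265 -0.034 0 0 0 0 -1" --pt "0.0265 -0.034 0 0 0 0 -1" --pt "0.0265 -0.034 0 0 0 0 -1"

```text
time_s: 27.2
ee_pos: [0.5601, 0.127, 0.1593]
eef_rot: [3.141, -0.0, 0.635]
force: [0.3, -0.5, -1.4]
grip_width: 0.059
grip_force: 30.0
```

jog_arm --pt "0 0 0 0 0 0 -1" --pt "0 0 0 0 0 0 -1"

```text
time_s: 27.4
ee_pos: [0.5602, 0.1259, 0.159]
eef_rot: [3.141, 0.0, 0.636]
force: [0.3, -0.3, -1.4]
grip_width: 0.0589
grip_force: 30.0
```

```bash
python3 - <<'E'
from h import *
go(.5605,.125,.095); im=bore(); cv2.imwrite("pics/w16.png",im[:,:,::-1])
E
```

```text
at [0.5602 0.1259 0.159 ] yaw 0.636 t 27.4 tool delta [-0.0003  0.0009  0.064 ] len 0.064
bore [226 215] [281 263] [0.5558 0.1258] 0.0162
```

jog_arm --pt "0 0.001 0.02 0 0 0 -1" --pt "0 0 0.015 0 0 0 -1" --pt "0 0 0.01 0 0 0 -1" --pt "0 0 0 0 0 0 -1"

```text
time_s: 27.85
ee_pos: [0.5606, 0.1235, 0.1129]
eef_rot: [-3.141, 0.002, 0.633]
force: [0.2, 0.4, -1.2]
grip_width: 0.0591
grip_force: 30.0
```

jog_arm --pt "0 0 0.012 0 0 0 -1" --pt "0 0 0.01 0 0 0 -1" --pt "0 0 0 0 0 0 -1"

```text
time_s: 28.15
ee_pos: [0.5603, 0.1243, 0.0904]
eef_rot: [-3.141, 0.002, 0.635]
force: [-0.3, 0.8, -0.4]
grip_width: 0.0587
grip_force: 30.0
```

jog_arm --pt "0 0 0 0 0 0 0.6" --pt "0 0 0 0 0 0 0.6" --pt "0 0 0 0 0 0 0.6" --pt "0 0 -0.03 0 0 0 0.6" --pt "0 0 -0.04 0 0 0 1"

```text
time_s: 28.65
ee_pos: [0.5602, 0.1244, 0.1616]
eef_rot: [-3.14, 0.003, 0.635]
force: [0.7, 1.0, -0.3]
grip_width: 0.0805
grip_force: 0.0
```

jog_arm --pt "0 0 -0.04 0 0 0 1" --pt "0 0 -0.04 0 0 0 1" --pt "0 0 0 0 0 0 1"

```text
time_s: 28.95
ee_pos: [0.5626, 0.1248, 0.2481]
eef_rot: [3.137, -0.008, 0.635]
force: [-0.0, -0.1, 0.5]
grip_width: 0.0939
grip_force: 0.0
```

```bash
python3 - <<'E'
from h import *
im=stack(.096); im2,r=rings(); print(r)
s=ctrl.camera("scene"); c=cv2.resize(s[160:280,235:325],(288,384),interpolation=cv2.INTER_CUBIC)
cv2.imwrite("pics/j17.png",np.hstack([im,c])[:,:,::-1])
go(.5445,.2656,.24)
E
```

```text
expect px (np.float64(255.1043352431934), np.float64(181.03504343789913))
stack [0.5636 0.1254 0.0314] 2062.0
[]
at [0.5608 0.1245 0.2414] yaw 0.635 t 29.1 tool delta [ 0.0706 -0.1233  0.0014] len 0.142
```

View pics/j17.png

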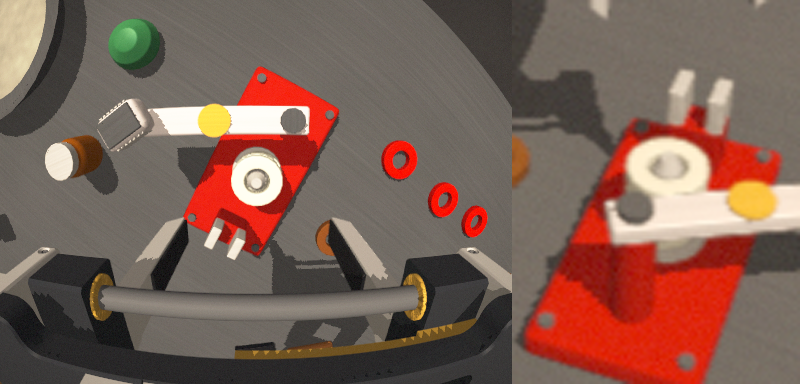

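All four rings are flat on the spindle, with the stack at (256,180), and none are left on the bench. I'll go back over the sleeve at the pose where I released it.

jog_arm --pt "0.0235 -0.0411 0 0 0 0 1" --pt "0.0235 -0.0411 0 0 0 0 1" --pt "0.0235 -0.0411 0 0 0 0 1" --pt "0 0 0 0 0 0.149 1" --pt "0 0 0 0 0 0.149 1"

```text
time_s: 29.6
ee_pos: [0.5438, 0.2668, 0.2399]
eef_rot: [3.141, 0.003, 0.333]
force: [1.0, 0.3, 0.3]
grip_width: 0.0935
grip_force: 0.0
```

jog_arm --pt "0 0 0 0 0 0.149 1" --pt "0 0 0 0 0 0.149 1" --pt "0 0 0 0 0 0.149 1" --pt "0 0 0 0 0 0.149 1" --pt "0 0 0 0 0 0.149 1"

```text
time_s: 30.1
ee_pos: [0.5443, 0.2654, 0.2402]
eef_rot: [3.14, 0.002, -0.414]
force: [-1.0, -0.2, -0.1]
grip_width: 0.0937
grip_force: 0.0
```

jog_arm --pt "0 0 0 0 0 0.006 1" --pt "0 0 0 0 0 0 1"

```text
time_s: 30.3
ee_pos: [0.5444, 0.2655, 0.2409]
eef_rot: [3.14, 0.001, -0.41]
force: [-0.4, 0.2, -0.4]
grip_width: 0.094
grip_force: 0.0
```

```bash
python3 - <<'E'
from h import *
go(.5445,.2656,.141); print(ctrl.get_obs()["qpos"][5])
m=ctrl.camera_model("wrist"); im=ctrl.camera("wrist"); cv2.imwrite("pics/w18.png",im[:,:,::-1]); h=hsv(im)
u0,v0=proj("wrist",[.5445,.2656,.173],m).astype(int); print(u0,v0,im[v0,u0])
r=32; mk=np.zeros(im.shape[:2],bool); s=np.s_[v0-r:v0+r,u0-r:u0+r]
t=int(im[v0,u0].max()); mk[s]=(abs(h[...,2]-t)<22)[s]&(h[...,1]<70)[s]
mk=cv2.morphologyEx(mk.astype(np.uint8),cv2.MORPH_OPEN,np.ones((5,5)))
for k in blobs(mk,200):
    q=cv2.minAreaRect(k); bp=np.array([onz("wrist",x,.173,m) for x in cv2.boxPoints(q)])
    print(np.round(q[0],1),np.round(q[1],1),onz("wrist",q[0],.173,m)[:2].round(4),(bp[1]-bp[0])[:2].round(4),(bp[2]-bp[1])[:2].round(4))
E
```

```text
at [0.5444 0.2655 0.2409] yaw -0.41 t 30.3 tool delta [ 0.0001 -0.0003  0.0999] len 0.1
2.374114260331713
257 200 [72 69 65]
[257. 199.] [20. 26.] [0.5461 0.2651] [-0.0089 -0.0205] [-0.0168  0.0071]
```

jog_arm --pt "0 0 0.035 0 0 0 1" --pt "0 0 0.035 0 0 0 1" --pt "0 0 0.028 0 0 0 1" --pt "0 0 0.001 0 0 0 0.4" --pt "0 0 0 0 0 0 -0.06"

```text
time_s: 30.85
ee_pos: [0.5448, 0.2656, 0.1435]
eef_rot: [3.142, 0.0, -0.413]
force: [-0.2, 0.1, 0.1]
grip_width: 0.0814
grip_force: 0.0
```

jog_arm --pt "0 0 0 0 0 0 -0.06" --pt "0 0 0 0 0 0 -0.06" --pt "0 0 0 0 0 0 -0.06" --pt "0 0 0 0 0 0 -0.06"

```text
time_s: 31.25
ee_pos: [0.5448, 0.2657, 0.1435]
eef_rot: [-3.141, -0.001, -0.414]
force: [0.4, -0.5, -0.4]
grip_width: 0.0495
grip_force: 0.0
```

jog_arm --pt "0 0 0.002 0 0 0 -0.06" --pt "0 0 0 0 0 0 -0.06" --pt "-0.009 0.0177 0 0 0 -0.12 -0.06" --pt "-0.009 0.0177 0 0 0 -0.12 -0.06"

```text
time_s: 31.65
ee_pos: [0.5151, 0.2387, 0.1407]
eef_rot: [-3.141, 0.0, -0.169]
force: [0.5, -0.5, -0.8]
grip_width: 0.0442
grip_force: 0.4
```

jog_arm --pt "-0.009 0.0177 0 0 0 -0.12 -0.06" --pt "-0.009 0.0177 0 0 0 -0.12 -0.06" --pt "-0.009 0.0177 0 0 0 -0.12 -0.06" --pt "0 0 0 0 0 0 -0.06"

```text
time_s: 32.05
ee_pos: [0.4854, 0.1862, 0.1412]
eef_rot: [3.141, 0.0, 0.187]
force: [-0.8, -0.1, 0.3]
grip_width: 0.0439
grip_force: 0.0
```

jog_arm --pt "-0.009 0.0177 0 0 0 -0.12 -0.06" --pt "-0.009 0.0177 0 0 0 -0.12 -0.06" --pt "-0.009 0.0177 0 0 0 -0.12 -0.06" --pt "0 0 0 0 0 0 -0.06"

```text
time_s: 32.45
ee_pos: [0.4765, 0.1281, 0.1411]
eef_rot: [3.141, -0.0, 0.544]
force: [-0.1, -0.3, -1.1]
grip_width: 0.0439
grip_force: 0.0
```

jog_arm --pt "-0.0045 0.0089 0 0 0 -0.06 -0.06" --pt "-0.0045 0.0089 0 0 0 -0.06 -0.06" --pt "0 0 0 0 0 0 -0.06"

```text
time_s: 32.75
ee_pos: [0.4788, 0.1094, 0.141]
eef_rot: [3.142, -0.0, 0.661]
force: [-0.5, -0.5, -0.1]
grip_width: 0.044
grip_force: 0.0
```

jog_arm --pt "-0.0018 0.0024 0 0 0 0 -0.06" --pt "0 0 0 0 0 0 -0.06" --pt "0 0 0 0 0 0 -1" --pt "0 0 0 0 0 0 -1" --pt "0 0 0 0 0 0 -1" --squeeze 45

```text
time_s: 33.25
ee_pos: [0.4763, 0.1102, 0.1407]
eef_rot: [-3.134, 0.0, 0.663]
force: [-16.4, 27.5, 6.4]
grip_width: 0.036
grip_force: 44.5
```

jog_arm --pt "0 0 0 0 0 0 -1" --pt "0 0 0 0 0 0 -1"

```text
time_s: 33.45
ee_pos: [0.4763, 0.1102, 0.1407]
eef_rot: [-3.134, 0.0, 0.663]
force: [-15.8, 26.5, 6.9]
grip_width: 0.0359
grip_force: 44.5
```

```bash
python3 - <<'E'
from h import *
o=ctrl.get_obs(); print(o["ee_pos"],o["eef_rot"],o["force"],o["grip_width"])
im=ctrl.camera("wrist"); t=ctrl.camera("top"); c=cv2.resize(t[150:240,195:263],(288,384),interpolation=cv2.INTER_CUBIC)
cv2.imwrite("pics/j19.png",np.hstack([im,c])[:,:,::-1])
E
```

```text
[0.47631793 0.11020115 0.14070425] [-3.13386667e+00  1.62459890e-04  6.62764395e-01] [-15.80050514  26.52711872   6.9458795 ] 0.035937270305242686
```

View pics/j19.png

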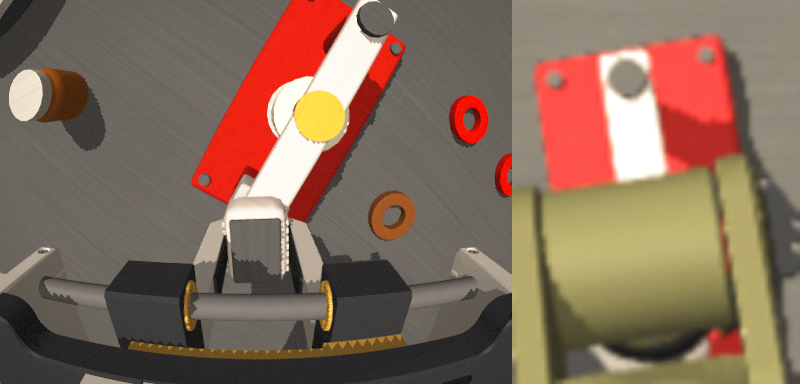

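The arm is back against its stop over the stacked spindle, with the sleeve at (257,250) still up and gripped. I'll ease the side load, lift, turn the sleeve back and lower it.

jog_arm --pt "0 -0.002 0 0 0 0 -1" --pt "0 0 -0.004 0 0 0 -1" --pt "0 0 0 0 0 0 -1"

```text
time_s: 33.85
ee_pos: [0.4761, 0.1104, 0.1438]
eef_rot: [-3.137, 0.0, 0.663]
force: [-0.5, 17.8, -15.1]
grip_width: 0.036
grip_force: 44.4
```

jog_arm --pt "0 0 0 0 0 0.12 -1" --pt "0 0 0 0 0 0.12 -1" --pt "0 0 0 0 0 0.12 -1" --pt "0 0 0 0 0 0.12 -1" --pt "0 0 0 0 0 0 -1"

```text
time_s: 34.35
ee_pos: [0.476, 0.1104, 0.1434]
eef_rot: [-3.138, 0.003, 0.178]
force: [0.5, 18.5, -14.7]
grip_width: 0.0359
grip_force: 44.3
```

jog_arm --pt "0 0 0 0 0 0.12 -1" --pt "0 0 0 0 0 0.12 -1" --pt "0 0 0 0 0 0.12 -1" --pt "0 0 0 0 0 0.12 -1" --pt "0 0 0 0 0 0.11 -1"

```text
time_s: 34.85
ee_pos: [0.476, 0.1104, 0.1433]
eef_rot: [-3.14, 0.005, -0.413]
force: [0.6, 17.9, -14.9]
grip_width: 0.0357
grip_force: 44.4
```

jog_arm --pt "0 0 0.005 0 0 0 -1" --pt "0 0 0.005 0 0 0 -1" --pt "0 0 0.003 0 0 0 -1" --pt "0 0 0 0 0 0 -1"

```text
time_s: 35.25
ee_pos: [0.476, 0.1104, 0.1306]
eef_rot: [-3.14, 0.004, -0.408]
force: [-1.2, 18.2, -10.8]
grip_width: 0.036
grip_force: 44.4
```

jog_arm --pt "0 0 0.001 0 0 0 -1" --pt "0 0 0 0 0 0 1" --pt "0 0 0 0 0 0 1" --pt "0 0 0 0 0 0 1" --pt "0 0 0 0 0 0 1"

```text
time_s: 35.75
ee_pos: [0.4772, 0.1077, 0.131]
eef_rot: [3.142, -0.0, -0.405]
force: [-0.1, 0.4, 0.1]
grip_width: 0.0642
grip_force: 0.0
```

jog_arm --pt "0 0 0 0 0 0 1" --pt "0 0 -0.03 0 0 0 1" --pt "0 0 -0.04 0 0 0 1" --pt "0 0 -0.04 0 0 0 1" --pt "0 0 -0.04 0 0 0 1"

```text
time_s: 36.25
ee_pos: [0.4768, 0.1075, 0.2827]
eef_rot: [-3.142, -0.0, -0.405]
force: [-0.1, 0.5, -0.6]
grip_width: 0.0936
grip_force: 0.0
```

jog_arm --pt "-0.04 0 0 0 0 0 1" --pt "-0.04 0 0 0 0 0 1" --pt "-0.03 0 0 0 0 0 1" --pt "0 0 0 0 0 0 1" --pt "0 0 0 0 0 0 1"

```text
time_s: 36.75
ee_pos: [0.3761, 0.151, 0.2814]
eef_rot: [-3.141, -0.001, -0.404]
force: [0.8, -0.2, 0.6]
grip_width: 0.0937
grip_force: 0.0
```

```bash
python3 - <<'E'
from h import *
o=ctrl.get_obs(); print(o["ee_pos"],o["force"],o["time_s"])
w=ctrl.camera("wrist"); s=ctrl.camera("scene"); c=cv2.resize(s[155:285,235:330],(288,384),interpolation=cv2.INTER_CUBIC)
cv2.imwrite("pics/j20.png",np.hstack([w,c])[:,:,::-1])
E
```

```text
[0.37605476 0.15098113 0.2813598 ] [ 0.75157282 -0.165565    0.6201258 ] 36.75
```

View pics/j20.png

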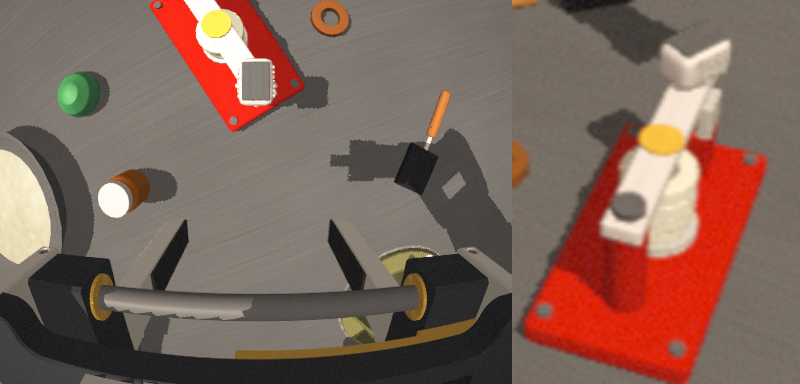

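The view shows the arm closed over the stack, with the sleeve at (257,82) aligned in its locking position. I'll check its height against the starting picture.

```bash
python3 - <<'E'
from h import *
a=cv2.cvtColor(cv2.imread("pics/scene0.png"),cv2.COLOR_BGR2GRAY); b=cv2.cvtColor(ctrl.camera("scene"),cv2.COLOR_RGB2GRAY)
for n,(x0,y0,x1,y1) in dict(sleeve=(280,166,310,186),screw_ref=(240,245,310,275)).items():
    r=cv2.matchTemplate(b[y0-8:y1+8,x0-8:x1+8],a[y0:y1,x0:x1],cv2.TM_CCOEFF_NORMED); _,v,_,p=cv2.minMaxLoc(r); print(n,v,np.array(p)-8)
print(proj("scene",[.477,.111,.162])-proj("scene",[.477,.111,.173]))
E
```

```text
sleeve 0.9578412771224976 [0 0]
screw_ref 0.960279107093811 [0 0]
[-0.32977671  3.6982572 ]
```

```bash
python3 -c "
from station import ctrl
print(ctrl.hand_in())"
```

```text
the job is handed in; nothing more can be done
None
```

The job is handed in: all four white rings are flat on the spindle, and the arm is closed with the sleeve turned back and, by the camera, home. The jar and paperweight were not touched, and hand-in gave no verdict.

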